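# Bring the bench magnifier over the propeller

### The arm

A 6-joint arm with a two-finger parallel gripper is mounted at the origin on the work surface. World frame = base frame: x ahead of the robot, y to its left, z up, the work surface at z = 0. Lengths are in mm, angles in rad, forces in N, time in s.
With the tool pointing down it reaches from about 275 to 825 mm from the base axis. Payload 4.9 kg.
Tool frame: the origin (TCP) lies at the very end of the fingers, on their centre line; the grasp point (between the pads) lies 19 mm behind it; z points along the fingers, y is the line along which they close (so a half turn about z gives the same grasp; the last joint's range is limited). The gripper opens to 85 mm and grips with 20 to 120 N. Pads are 22 mm wide; open, the fingers measure 114 mm over their backs; the gripper's body (76 mm by 85 mm) begins 54 mm behind the grasp point. The pads swing forward as they close: fully open they stand 13 mm farther back than shut.
Start: joints at [-1.387, 0.326, -0.193, 1.052, 0, 1.437], TCP at [171.875, -522.473, 231.281] pointing down, gripper open.
Joint ranges: [-2.65, 2.65], [-0.97, 1.79], [-1.3, 1.35], [-1.93, 2.1], [-1.47, 1.37], [-3.14, 3.14]. Speed limits (rad/s): [2.57, 2.57, 3.14, 3.14, 3.14, 3.14].

### API

Orientations are given as a rotation vector (axis times angle).
In Python, from plant import bot gives the robot as it stands.
- The arm moves only by the tool jog_arm, never from a script. Its argument "motion" is a list of rows, each an object with "xyz": the shift along the tool's x, y, z in mm, a list of three; "yaw": the turn about the tool's z in rad. A call has 1 to 12 rows; each row shifts and turns the commanded pose from where the row before left it, along the tool's axes as they then stand; what a row does not reach is not made up. A row lasts 1/12 s, in which the tool goes at most 41.7 mm and 7.16 degrees, less where a joint would pass 70% of its speed; a pose out of reach is approached as far as the arm can. A call with a gripper value outside its range is refused whole. "fingers" is the opening, from -1 (shut) to 1 (fully open), set as the call begins (left out, the last holds). The fingers move at their own pace and stop on an object; "force" is the grip in N (left out, the last holds). Time passes only in rows, so rows that do not move let the fingers close. It gives the time, the measured TCP pose, the force, the opening and the grip force at its end, in the units of the state.
- bot.observe(): the state, without advancing time (a new reading comes with each control period).
- bot.get_image(name): name is "scene" or "side" or "wrist"; returns a dict with "pixels" (384x512x3 uint8, blue, green, red), "range_z" (384x512 float32, mm along the optical axis (not along the pixel's ray), 0 where there is no reading), "mtx" (3x3 intrinsics, pixels), "cam_to_world" (4x4, takes a point from camera to world coordinates). Camera axes: x right, y up, looking along -z (the intrinsics and any distortion apply to the point x, -y, -z); pixel columns grow to the right and rows downward; lengths in mm; the calibration is good to about 2 mm. The wrist camera is an equidistant fisheye: a pixel r from the principal point sees the ray r / f radians off the axis. A picture is of the moment at which its call begins.
- bot.job_done(): hands the job in; it is judged then, once.
Trained networks look in a picture, given as the dict that the camera call returned (one of the last four; its "shot" number tells which), for a name from the list of things; names that differ only in an ending like _2 or _b are one class to them, and where a whole thing is asked for, a point or a joint stands for the part that bears it (a point fixed in the world has none). Each returns a list of dicts, best first, with "p" (0 to 1); they miss things now and then, are a little off and sometimes report something else, mostly with a low value. They report only what shows in the picture. A call takes as long as a camera call. They do not tell look-alikes from the thing itself.
- bot.look_for(picture, target): "position" ([x, y, z] in mm, in world coordinates, good to about 4 mm: the middle of the surface that is visible of it).
The state is a dict: "time_s": time; "joints": joint angles; "dq": joint speeds; "tau": joint torques, N m; "eef_pos": TCP position; "eef_rot": TCP orientation; "force": force on the tool from outside, world axes, zero at the start; "wrist_torque": the same for the moment, N m; "finger_gap": opening from 0.0 (shut) to 1.0 (fully open); "gripper_force": force on a finger pad.
Only numpy, scipy, OpenCV 4.12 (cv2) and the standard library are available. Lean on these libraries where they do the work, as an engineer would, in place of code of your own. Each camera call takes 0.05 s, during which the arm holds its last target. There are 200 camera calls.

### The job

On the model-maker's bench, swing the jointed magnifier so that the small brass propeller on its wooden block (not the gear wheel) sits in the middle of the glass as seen from straight above, and leave it standing there. Take hold of the magnifier only by the black ball knob on its rim, which sits under the lamp bar: do not touch the lens or the lamp. Leave the blocks, the jars and the cup where they are.

Things in the scene. Friction and masses are not known exactly. Their poses are not given: they have to be found in the camera images.
- knob: black ball grip, 28 mm across, origin at its centre, 183 mm above the table; on an upright stem over a 12 mm wide bracket (top 22 mm below the centre), 105 mm from the lens's centre, on the side away from the elbow. x axis: towards lens and elbow. The lamp bar hangs above it, so a gripper straight down does not fit: lean it 30 to 45 degrees, body away from the lens (towards -x)
- lens: round magnifier lens in a white ring, glass 110 mm and ring 134 mm across, 16 mm thick; origin at its centre, 158 mm above the table; always level. Its x axis points along the second link to the upright elbow axis, 300 mm away. It hangs by a rod, 72 mm from its centre, from that link (white bar 18 mm wide, at 305 mm height)
- lamp: white lamp bar, 90 mm long across the link, 50 mm wide along it, 18 mm thick; origin at its centre, 301 mm above the table, 20 mm from the ball knob's axis on the lens side; its underside is 290 mm above the table, its outer edge reaches 5 mm past the ball's centre. x axis as the lens
- propeller_hub (a point): top centre of the brass three-bladed propeller (60 mm across) that lies level on a pin on a wooden block 56 x 56 x 36 mm; 61 mm above the table
- propeller_block: the wooden block that carries the propeller; origin at the centre of its underside, on the 3 mm cutting mat
- gear_block: a block of the same size that carries a round brass gear wheel, 60 mm across; origin at the centre of its underside
- paint_jar: small glass jar, 34 mm across, 45 mm high, origin at the centre of its underside
- thinner_jar: amber jar, 42 mm across, 60 mm high, origin at the centre of its underside
- tool_cup: grey plastic cup, 72 mm across, 85 mm high, the tallest loose thing on the mat; origin at the centre of its underside
- stand_toe (a point): on top of the magnifier's fixed white foot (slab 190 x 100 x 16 mm), 5 mm in from the middle of its end nearest the robot. Its x axis points level along the slab to the upright shoulder axis (22 mm post), 130 mm away. From there the first link runs 300 mm to the elbow axis, at 333 mm height. Both joints turn level, are stiff (0.6 to 0.8 N m) and stay where left
Not all that is in view belongs to the job. What is shaped like the propeller_block but pink is not meant.

How it is judged (in metres and radians):
On the way:
1. the magnifier is being carried by its ball knob, at least 25 mm from where the lens started (contact force between the fingers and knob above 2 N and distance of lens from where it was at the start of the episode above 0.025 m), for 0.1 s.
At the end, for the whole second after the job is handed in: the lens's centre stands within 20 mm, measured level, of the propeller's hub (the whole propeller under the glass) and at rest; both blocks within 15 mm of where they stood (horizontal distance between lens and propeller_hub below 0.02 m and linear speed of lens below 0.01 m/s and distance of each of propeller_block, gear_block from where it was at the start of the episode below 0.015 m); the robot touches nothing.
It fails at once if the lens or its ring is touched (over 3 N) (contact force between any of the fingers, the arm and lens above 3 N).
It fails at once if the lamp bar is touched (over 3 N) (contact force between any of the fingers, the arm and lamp above 3 N).
It fails at once if a block, jar or cup is shifted by more than 15 mm (distance of any of propeller_block, gear_block, paint_jar, thinner_jar, tool_cup from where it was at the start of the episode above 0.015 m).
It also fails if it takes over 34 s, if anything falls off the work surface, if the arm or the gripper's body presses on something with over 40 N, if the wrist force passes 120 N, or if a joint passes its speed limit or range.

## Working session

There is one attempt and no reset: what is moved stays moved. The work goes in short steps, Python scripts to look and compute and a tool call to move; the robot and the scene stay as the last step left them, time stands still between calls to the robot, and variables do not carry over. Pictures are saved under pics/ and viewed, at most 10 in all, crops included, and the job is handed in when it is done.

Besides the shell and the picture viewer there is one more tool, called after "Call:" by a JSON object that holds its "fn" and its "kwargs". jog_arm: Moves the arm, as the interface text tells. Its arguments: {"type":"object","properties":{"motion":{"type":"array"},"fingers":{"type":"number"},"force":{"type":"number"}},"required":["motion"]}

```bash
ls; mkdir -p pics
cat > m.py <<'E'
from plant import bot
import numpy as np, cv2, json
E
python3 - <<'E'
from m import *
s=bot.observe(); print({k:np.round(v,3).tolist() for k,v in s.items()})
for n in ["scene","side"]:
    im=bot.get_image(n); cv2.imwrite(f"pics/{n}0.png",im["pixels"])
    np.savez(f"{n}0.npz",**{k:im[k] for k in("pixels","range_z","mtx","cam_to_world")})
    print(n,np.round(im["cam_to_world"],2).tolist(),im["mtx"].tolist())
    for t in ["knob","lens","lamp","propeller_hub","propeller_block","gear_block","paint_jar","thinner_jar","tool_cup","stand_toe"]:
        print(t,[(np.round(d["position"]).tolist(),round(d["p"],2)) for d in bot.look_for(im,t)][:4])
E
```

```text
pics
{'time_s': 0.0, 'joints': [-1.387, 0.327, -0.194, 1.052, -0.0, 1.437], 'dq': [0.001, 0.001, -0.001, 0.001, -0.001, -0.001], 'tau': [0.0, -44.34, 26.244, 0.015, 0.0, -0.0], 'eef_pos': [171.756, -521.875, 230.497], 'eef_rot': [-3.1, -0.497, 0.0], 'force': [-0.124, -0.115, -0.601], 'wrist_torque': [-0.006, 0.011, -0.025], 'gripper_force': 0.0, 'finger_gap': 0.999}
scene [[-0.88, 0.41, -0.24, 360.96], [-0.47, -0.78, 0.42, 512.99], [-0.01, 0.48, 0.88, 1078.34], [0.0, 0.0, 0.0, 1.0]] [[366.354549633831, 0.0, 257.9330737179016], [0.0, 366.354549633831, 190.8307519393555], [0.0, 0.0, 1.0]]
knob [([519.0, 17.0, 189.0], 0.7)]
lens [([596.0, 161.0, 35.0], 0.68)]
lamp [([533.0, 16.0, 312.0], 0.74)]
propeller_hub [([594.0, 160.0, 38.0], 0.85), ([523.0, 422.0, 36.0], 0.61)]
propeller_block [([524.0, 422.0, 36.0], 0.85), ([593.0, 164.0, 36.0], 0.77)]
gear_block [([640.0, -135.0, 51.0], 0.5), ([620.0, 30.0, 162.0], 0.27)]
paint_jar []
thinner_jar []
tool_cup [([743.0, 277.0, 54.0], 0.95)]
stand_toe [([760.0, 8.0, 198.0], 0.95)]
side [[-0.91, 0.22, -0.35, 253.01], [-0.42, -0.46, 0.78, 903.89], [0.01, 0.86, 0.51, 701.13], [0.0, 0.0, 0.0, 1.0]] [[415.5419470583022, 0.0, 256.81714378042403], [0.0, 415.5419470583022, 194.8944388245677], [0.0, 0.0, 1.0]]
knob [([520.0, 15.0, 181.0], 0.57)]
lens [([620.0, 34.0, 161.0], 0.77), ([693.0, 17.0, 221.0], 0.25)]
lamp [([533.0, 35.0, 310.0], 0.8)]
propeller_hub [([716.0, 445.0, 36.0], 0.85), ([594.0, 170.0, 38.0], 0.81), ([524.0, 428.0, 38.0], 0.68), ([693.0, 21.0, 221.0], 0.37)]
propeller_block [([597.0, 167.0, 38.0], 0.79), ([521.0, 433.0, 36.0], 0.77)]
gear_block [([609.0, -128.0, 27.0], 0.61)]
paint_jar [([593.0, -9.0, 38.0], 0.71), ([723.0, 59.0, 42.0], 0.66), ([532.0, 38.0, 310.0], 0.53)]
thinner_jar [([722.0, 63.0, 42.0], 0.89)]
tool_cup [([725.0, 291.0, 61.0], 0.61), ([607.0, -130.0, 27.0], 0.47)]
stand_toe [([693.0, 17.0, 223.0], 0.6)]
```

View pics/scene0.png

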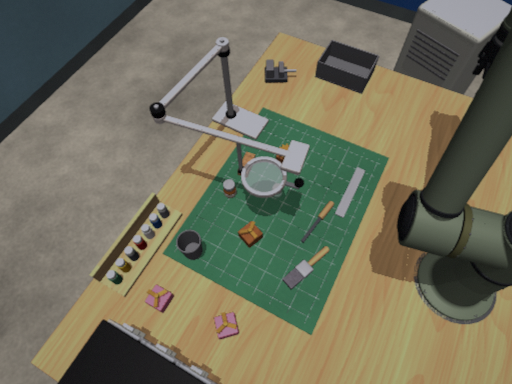

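View pics/side0.png

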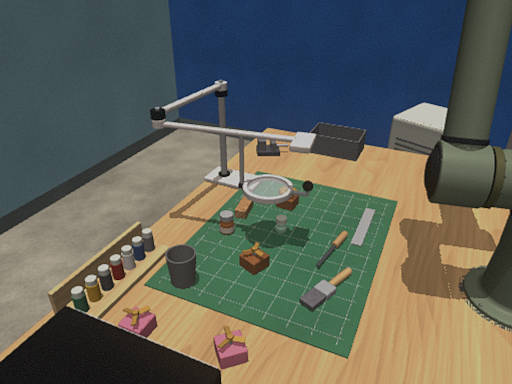

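The scene view shows the lens at about (264,177), the knob at (299,183), the lamp at (295,156), the elbow at (157,110) and the shoulder at (223,47). There is a brown block at (250,234), with others near (285,150) and (247,160), and pink decoys at (158,298) and (227,325). I'll zoom in to tell the blocks apart.

```bash
cat >> m.py <<'E'
def load(n):
    return dict(np.load(n+"0.npz"))
def pts(im):
    h,w=im["range_z"].shape; K=im["mtx"]; z=im["range_z"]
    u,v=np.meshgrid(np.arange(w),np.arange(h))
    P=np.stack([(u-K[0,2])/K[0,0]*z,-(v-K[1,2])/K[1,1]*z,-z,np.ones_like(z)],-1)
    return (P@im["cam_to_world"].T)[...,:3]
def proj(im,p):
    c=np.linalg.inv(im["cam_to_world"])@np.r_[p,1]; K=im["mtx"]
    return np.array([K[0,0]*c[0]/-c[2]+K[0,2],-K[1,1]*c[1]/-c[2]+K[1,2]])
E
python3 - <<'E'
from m import *
a=load("scene");b=load("side")
c1=cv2.resize(a["pixels"][130:260,210:330],None,fx=3.3,fy=3.3,interpolation=cv2.INTER_CUBIC)
c2=cv2.resize(b["pixels"][165:295,215:335],None,fx=3.3,fy=3.3,interpolation=cv2.INTER_CUBIC)
cv2.imwrite("pics/crop.png",np.hstack([c1,c2]))
for n,im in(("scene",a),("side",b)):
    P=pts(im)
    def clus(zlo,zhi,mask=None,nm=""):
        m=(P[...,2]>zlo)&(P[...,2]<zhi)&(P[...,0]>300)&(im["range_z"]>0)
        k,l,s,c=cv2.connectedComponentsWithStats(m.astype(np.uint8))
        for i in range(1,k):
            if s[i,4]>12:
                q=P[l==i]; print(n,nm,np.round(c[i]),s[i,4],"mean",np.round(q.mean(0)),"min",np.round(q.min(0)),"max",np.round(q.max(0)),"bgr",np.round(im["pixels"][l==i].mean(0)))
    clus(325,360,nm="elbow/link1"); clus(150,205,nm="lens/knob"); clus(290,324,nm="lamp/link2"); clus(25,100,nm="blocks")
E
```

```text
scene elbow/link1 [188.  78.] 995 mean [903. -68. 340.] min [ 875. -256.  325.] max [937.  86. 353.] bgr [126. 122. 124.]
scene lens/knob [227.  84.] 79 mean [ 891. -227.  178.] min [ 884. -240.  150.] max [ 903. -221.  203.] bgr [63. 64. 66.]
scene lens/knob [265. 177.] 1657 mean [614.  26. 165.] min [503. -43. 151.] max [699.  91. 204.] bgr [128. 130. 121.]
scene lens/knob [124. 361.] 5266 mean [672. 609. 162.] min [476. 552. 150.] max [779. 715. 168.] bgr [37. 36. 37.]
scene lamp/link2 [224.  53.] 76 mean [ 885. -222.  310.] min [ 874. -246.  291.] max [ 906. -212.  324.] bgr [24. 24. 25.]
scene lamp/link2 [250. 143.] 1594 mean [656.  33. 310.] min [506. -34. 291.] max [924.  85. 324.] bgr [156. 152. 153.]
scene blocks [346.  63.] 1394 mean [ 603. -637.   57.] min [ 502. -714.   25.] max [ 702. -564.   89.] bgr [49. 48. 49.]
scene blocks [269.  68.] 142 mean [ 858. -477.   56.] min [ 837. -518.   25.] max [ 888. -454.   69.] bgr [80. 79. 82.]
scene blocks [283.  69.] 130 mean [ 813. -507.   44.] min [ 772. -539.   26.] max [ 848. -479.   59.] bgr [93. 93. 96.]
scene blocks [229. 1
[... 4541 characters left out ...]
6.] bgr [ 91. 103. 116.]
side blocks [281. 220.] 118 mean [593. -12.  41.] min [579. -32.  25.] max [610.  -1.  51.] bgr [100. 111. 109.]
side blocks [102. 267.] 3345 mean [896. 361.  53.] min [861. 189.  25.] max [935. 491.  74.] bgr [ 80.  99. 110.]
side blocks [254. 256.] 452 mean [595. 165.  41.] min [564. 124.  25.] max [635. 192.  63.] bgr [ 49.  83. 118.]
side blocks [181. 262.] 982 mean [729. 283.  64.] min [696. 242.  25.] max [768. 317.  91.] bgr [60. 64. 67.]
side blocks [137. 319.] 695 mean [729. 451.  40.] min [705. 420.  25.] max [765. 477.  60.] bgr [ 97. 105. 163.]
side blocks [230. 344.] 807 mean [525. 426.  40.] min [490. 385.  25.] max [566. 459.  60.] bgr [ 99. 107. 165.]
```

View pics/crop.png

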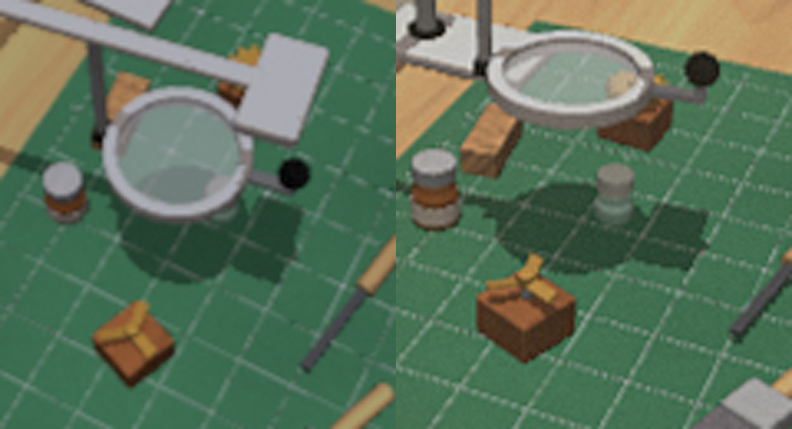

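The propeller is on the free brown block at about (597,160), seen in the crop at (133,340) and (525,305). The gear block is partly hidden under the lamp at (245,75), and the loose brown piece at (125,95) is not needed. Next I'll fit the exact geometry and work out where the knob has to go.

Call:
{"fn": "jog_arm", "kwargs": {"motion": [{"xyz":[0,0,-40],"yaw":0.097},{"xyz":[0,0,-40],"yaw":0.097},{"xyz":[0,0,-40],"yaw":0.097},{"xyz":[0,0,-40],"yaw":0.097},{"xyz":[0,0,-40],"yaw":0},{"xyz":[0,0,-40],"yaw":0},{"xyz":[19,-28,0],"yaw":0},{"xyz":[19,-28,0],"yaw":0},{"xyz":[19,-28,0],"yaw":0},{"xyz":[19,-28,0],"yaw":0},{"xyz":[19,-28,0],"yaw":0},{"xyz":[19,-28,0],"yaw":0}], "fingers": 1, "force": 40}}

```text
time_s: 2.1
eef_pos: [298.1, -361.5, 471.4]
eef_rot: [3.139, -0.111, 0.001]
force: [1.1, -0.9, 1.5]
finger_gap: 0.999
gripper_force: 0.0
```

Call:
{"fn": "jog_arm", "kwargs": {"motion": [{"xyz":[19,-29,0],"yaw":0},{"xyz":[19,-29,0],"yaw":0},{"xyz":[19,-29,0],"yaw":0},{"xyz":[19,-29,0],"yaw":0},{"xyz":[19,-29,0],"yaw":0},{"xyz":[19,-29,0],"yaw":0},{"xyz":[19,-29,0],"yaw":0},{"xyz":[19,-29,0],"yaw":0},{"xyz":[19,-29,0],"yaw":0},{"xyz":[19,-29,0],"yaw":0},{"xyz":[19,-29,0],"yaw":0},{"xyz":[19,-29,0],"yaw":0}]}}

```text
time_s: 3.1
eef_pos: [550.0, -30.1, 471.4]
eef_rot: [3.14, -0.11, 0.001]
force: [0.0, -0.3, -0.1]
finger_gap: 1.001
gripper_force: 0.0
```

```bash
cat >> m.py <<'E'
from scipy.spatial.transform import Rotation as R
def st():
    s=bot.observe(); M=R.from_rotvec(s["eef_rot"]).as_matrix()
    print("t",s["time_s"],"q",np.round(s["joints"],3),"p",np.round(s["eef_pos"],1),"gap",s["finger_gap"],"gf",s["gripper_force"],"F",np.round(s["force"],1))
    print("R",np.round(M,3).tolist(),"lean",np.degrees(np.arccos(-M[2,2])),"az",np.degrees(np.arctan2(M[1,2],M[0,2])))
    return s,M
E
python3 -c "
from m import *
st()"
```

```text
t 3.1 q [-0.189  0.304  0.38   1.646 -0.     3.023] p [550.  -30.1 471.4] gap 1.0012379694110445 gf 0.0 F [ 0.  -0.3 -0.1]
R [[0.998, -0.07, 0.0], [-0.07, -0.998, -0.0], [0.0, 0.0, -1.0]] lean 0.02554275302224732 az -23.99774510682463
```

Call:
{"fn": "jog_arm", "kwargs": {"motion": [{"xyz":[0,0,0],"yaw":-0.121},{"xyz":[0,0,0],"yaw":-0.121},{"xyz":[0,0,0],"yaw":-0.121},{"xyz":[0,0,0],"yaw":-0.121},{"xyz":[0,0,0],"yaw":-0.121},{"xyz":[0,0,0],"yaw":-0.121},{"xyz":[0,0,0],"yaw":-0.121},{"xyz":[0,0,0],"yaw":-0.121},{"xyz":[0,0,0],"yaw":-0.121},{"xyz":[0,0,0],"yaw":-0.121},{"xyz":[0,0,0],"yaw":-0.121},{"xyz":[0,0,0],"yaw":-0.121}]}}

```text
time_s: 4.1
eef_pos: [549.2, -31.7, 471.3]
eef_rot: [-2.415, -2.009, 0.0]
force: [0.0, -0.2, 0.6]
finger_gap: 1.0
gripper_force: 0.0
```

Call:
{"fn": "jog_arm", "kwargs": {"motion": [{"xyz":[0,0,0],"yaw":-0.121},{"xyz":[0,0,0],"yaw":-0.121},{"xyz":[0,0,0],"yaw":-0.121},{"xyz":[0,0,0],"yaw":-0.121},{"xyz":[0,0,0],"yaw":-0.121},{"xyz":[0,0,0],"yaw":-0.121},{"xyz":[0,0,0],"yaw":-0.121},{"xyz":[0,0,0],"yaw":-0.121},{"xyz":[0,0,0],"yaw":-0.121},{"xyz":[0,0,0],"yaw":-0.121},{"xyz":[0,0,0],"yaw":-0.121},{"xyz":[0,0,0],"yaw":-0.121}]}}

```text
time_s: 5.1
eef_pos: [549.2, -31.7, 471.3]
eef_rot: [-0.472, -3.106, -0.0]
force: [-0.6, -0.2, -0.3]
finger_gap: 0.997
gripper_force: 0.0
```

Call:
{"fn": "jog_arm", "kwargs": {"motion": [{"xyz":[0,0,0],"yaw":-0.12},{"xyz":[0,0,0],"yaw":-0.12},{"xyz":[-30,25,0],"yaw":0},{"xyz":[-30,25,0],"yaw":0},{"xyz":[-40,0,0],"yaw":0},{"xyz":[-40,0,0],"yaw":0},{"xyz":[-40,0,0],"yaw":0},{"xyz":[-40,0,0],"yaw":0}]}}

```text
time_s: 5.77
eef_pos: [691.4, 5.7, 476.0]
eef_rot: [-0.104, -3.112, -0.009]
force: [1.4, -0.7, 1.5]
finger_gap: 0.999
gripper_force: 0.0
```

```bash
python3 -c "
from m import *
st()"
```

```text
t 5.7667 q [-0.1    0.842  1.343  2.1    0.004 -0.033] p [691.4   5.7 476. ] gap 0.9994701672527904 gf 0.0 F [ 1.4 -0.7  1.5]
R [[-0.997, 0.067, -0.028], [0.067, 0.998, 0.007], [0.028, 0.005, -1.0]] lean 1.6449893747750906 az 165.88344841179392
```

Call:
{"fn": "jog_arm", "kwargs": {"motion": [{"xyz":[0,0,-40],"yaw":0},{"xyz":[0,0,-40],"yaw":0},{"xyz":[0,0,-40],"yaw":0}]}}

```text
time_s: 6.02
eef_pos: [672.7, 4.3, 536.7]
eef_rot: [0.105, 3.08, 0.003]
force: [0.3, -0.5, 1.1]
finger_gap: 1.001
gripper_force: 0.0
```

```bash
python3 -c "
from m import *
st()"
```

```text
t 6.0167 q [-0.106  0.754  1.346  2.104  0.006 -0.037] p [672.7   4.3 536.7] gap 1.0008118778996797 gf 0.0 F [ 0.3 -0.5  1.1]
R [[-0.996, 0.068, 0.059], [0.068, 0.998, -0.0], [-0.059, 0.004, -0.998]] lean 3.410744261638501 az -0.35405949019935173
```

Call:
{"fn": "jog_arm", "kwargs": {"motion": [{"xyz":[-8,0,-40],"yaw":0},{"xyz":[-8,0,-40],"yaw":0},{"xyz":[-8,0,-40],"yaw":0},{"xyz":[-8,0,-40],"yaw":0},{"xyz":[-8,0,-40],"yaw":0},{"xyz":[-8,0,-40],"yaw":0},{"xyz":[-8,0,-40],"yaw":0},{"xyz":[-8,0,-40],"yaw":0}]}}

```text
time_s: 6.68
eef_pos: [599.7, 2.8, 688.2]
eef_rot: [0.098, 2.841, -0.012]
force: [0.5, 0.1, 0.7]
finger_gap: 1.002
gripper_force: 0.0
```

```bash
python3 -c "
from m import *
st()"
```

```text
t 6.6833 q [-0.128  0.516  1.347  2.104  0.019 -0.057] p [599.7   2.8 688.2] gap 1.0015289667694183 gf 0.0 F [0.5 0.1 0.7]
R [[-0.953, 0.068, 0.294], [0.066, 0.998, -0.019], [-0.294, 0.002, -0.956]] lean 17.120810337340387 az -3.629041605618592
```

Call:
{"fn": "jog_arm", "kwargs": {"motion": [{"xyz":[-12,0,-39],"yaw":0},{"xyz":[-12,0,-39],"yaw":0},{"xyz":[-12,0,-39],"yaw":0},{"xyz":[-12,0,-39],"yaw":0},{"xyz":[-12,0,-39],"yaw":0},{"xyz":[-12,0,-39],"yaw":0},{"xyz":[-12,0,-39],"yaw":0},{"xyz":[-12,0,-39],"yaw":0},{"xyz":[-12,0,-39],"yaw":0},{"xyz":[-12,0,-39],"yaw":0}]}}

```text
time_s: 7.52
eef_pos: [476.8, 7.3, 834.5]
eef_rot: [0.09, 2.567, -0.033]
force: [0.3, 0.2, 0.3]
finger_gap: 0.997
gripper_force: 0.0
```

```bash
python3 -c "
from m import *
st()"
```

```text
t 7.5167 q [-0.173  0.243  1.347  2.104  0.051 -0.087] p [476.8   7.3 834.5] gap 0.9971545072700898 gf 0.0 F [0.3 0.2 0.3]
R [[-0.838, 0.071, 0.541], [0.058, 0.997, -0.042], [-0.542, -0.004, -0.84]] lean 32.8452004189168 az -4.479934515115943
```

Call:
{"fn": "jog_arm", "kwargs": {"motion": [{"xyz":[-12,0,-39],"yaw":0},{"xyz":[-12,0,-39],"yaw":0}]}}

```text
time_s: 7.68
eef_pos: [447.9, 10.3, 859.4]
eef_rot: [0.089, 2.512, -0.039]
force: [-0.7, 0.6, 0.7]
finger_gap: 0.998
gripper_force: 0.0
```

```bash
cat >> m.py <<'E'
def tip(M,ball,back=0,ahead=19): # TCP for grasp point at ball, backed off along tool z
    return np.array(ball)+M[:,2]*(ahead-back)
E
python3 -c "
from m import *
s,M=st()
for b in (0,110):
    g=tip(M,[517,9.5,183],b); print(b,g,'tool delta',M.T@(g-s['eef_pos']))
"
```

```text
t 7.6833 q [-0.182  0.188  1.347  2.104  0.059 -0.093] p [447.9  10.3 859.4] gap 0.9984664670587692 gf 0.0 F [-0.7  0.6  0.7]
R [[-0.807, 0.073, 0.586], [0.055, 0.997, -0.049], [-0.588, -0.007, -0.809]] lean 35.99698879724244 az -4.735094329750636
0 [528.12899871   8.57816669 167.62809019] tool delta [341.71806213   8.93696528 606.75585463]
110 [463.69795355  13.91509638 256.62335749] tool delta [341.71806213   8.93696528 496.75585463]
```

Call:
{"fn": "jog_arm", "kwargs": {"motion": [{"xyz":[21,0.5,31],"yaw":0},{"xyz":[21,0.5,31],"yaw":0},{"xyz":[21,0.5,31],"yaw":0},{"xyz":[21,0.5,31],"yaw":0},{"xyz":[21,0.5,31],"yaw":0},{"xyz":[21,0.5,31],"yaw":0},{"xyz":[21,0.5,31],"yaw":0},{"xyz":[21,0.5,31],"yaw":0},{"xyz":[21,0.5,31],"yaw":0},{"xyz":[21,0.5,31],"yaw":0},{"xyz":[21,0.5,31],"yaw":0},{"xyz":[21,0.5,31],"yaw":0}]}}

```text
time_s: 8.68
eef_pos: [464.3, 11.2, 486.7]
eef_rot: [0.089, 2.514, -0.038]
force: [1.8, -0.2, -0.1]
finger_gap: 1.003
gripper_force: 0.0
```

```bash
python3 -c "
from m import *
s,M=st()
for b in (0,110):
    g=tip(M,[517,9.5,183],b); print(b,g,'tool delta',M.T@(g-s['eef_pos']))
"
```

```text
t 8.6833 q [-0.168 -0.383 -0.436  0.893  0.05  -0.081] p [464.3  11.2 486.7] gap 1.0027647299625908 gf 0.0 F [ 1.8 -0.2 -0.1]
R [[-0.808, 0.073, 0.585], [0.055, 0.997, -0.048], [-0.586, -0.007, -0.81]] lean 35.911549109673935 az -4.724396080937831
0 [528.1063135    8.58213371 167.61145485] tool delta [135.41530087   4.19352818 295.85221715]
110 [463.80660374  13.89609646 256.70303203] tool delta [135.41530087   4.19352818 185.85221715]
```

Call:
{"fn": "jog_arm", "kwargs": {"motion": [{"xyz":[19.3,0.6,26.5],"yaw":0},{"xyz":[19.3,0.6,26.5],"yaw":0},{"xyz":[19.3,0.6,26.5],"yaw":0},{"xyz":[19.3,0.6,26.5],"yaw":0},{"xyz":[19.3,0.6,26.5],"yaw":0},{"xyz":[19.3,0.6,26.5],"yaw":0},{"xyz":[19.3,0.6,26.5],"yaw":0},{"xyz":[0,0,0],"yaw":0}]}}

```text
time_s: 9.35
eef_pos: [458.8, 14.7, 250.9]
eef_rot: [0.09, 2.527, -0.036]
force: [-0.8, 0.2, -1.9]
finger_gap: 1.0
gripper_force: 0.0
```

```bash
python3 -c "
from m import *
s,M=st()
im=bot.get_image('wrist'); print([(np.round(d['position']).tolist(),round(d['p'],2)) for d in bot.look_for(im,'knob')])
im2=bot.get_image('side'); print([(np.round(d['position']).tolist(),round(d['p'],2)) for d in bot.look_for(im2,'knob')])
cv2.imwrite('pics/w1.png',np.hstack([cv2.resize(im['pixels'],(400,300)),cv2.resize(im2['pixels'][100:280,180:420],(400,300))]))
g=tip(M,[517,9.5,183]); print('tool delta',M.T@(g-s['eef_pos']))
"
```

```text
t 9.35 q [-0.159 -0.28  -0.974  0.265  0.045 -0.074] p [458.8  14.7 250.9] gap 1.0003248369457003 gf 0.0 F [-0.8  0.2 -1.9]
R [[-0.816, 0.073, 0.574], [0.056, 0.997, -0.047], [-0.575, -0.006, -0.818]] lean 35.13305723912171 az -4.6463713824643085
[([505.0, 7.0, 187.0], 0.92), ([612.0, -145.0, 37.0], 0.58)]
[([521.0, 14.0, 182.0], 0.75)]
tool delta [ -8.71019373  -0.53556857 108.10333197]
```

View pics/w1.png

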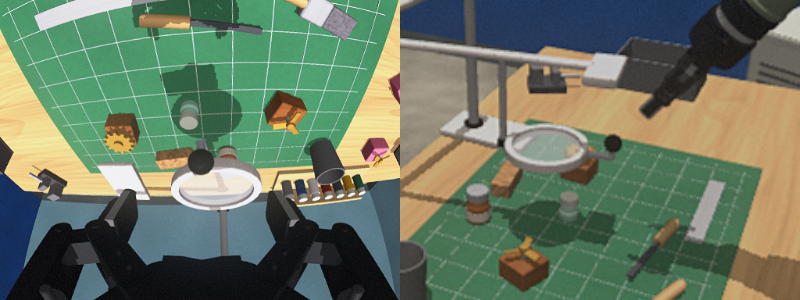

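Call:
{"fn": "jog_arm", "kwargs": {"motion": [{"xyz":[-8.7,-0.5,0],"yaw":0},{"xyz":[0,0,22],"yaw":0},{"xyz":[0,0,22],"yaw":0},{"xyz":[0,0,22],"yaw":0},{"xyz":[0,0,22],"yaw":0},{"xyz":[0,0,12],"yaw":0},{"xyz":[0,0,6],"yaw":0},{"xyz":[0,0,0],"yaw":0}]}}

```text
time_s: 10.22
eef_pos: [535.1, 7.4, 178.8]
eef_rot: [0.089, 2.513, -0.038]
force: [-0.1, -0.2, 0.6]
finger_gap: 1.0
gripper_force: 0.0
```

```bash
python3 -c "
from m import *
s,M=st()
g=tip(M,[517,9.5,183]); print('tool delta',M.T@(g-s['eef_pos']))
im=bot.get_image('wrist')
im2=bot.get_image('side')
cv2.imwrite('pics/w2.png',np.hstack([cv2.resize(im['pixels'],(400,300)),cv2.resize(im2['pixels'][100:220,240:400],(400,300))]))
"
```

```text
t 10.2167 q [-0.145  0.013 -0.985 -0.053  0.037 -0.062] p [535.1   7.4 178.8] gap 0.9999914273185929 gf 0.0 F [-0.1 -0.2  0.6]
R [[-0.808, 0.073, 0.585], [0.055, 0.997, -0.048], [-0.587, -0.007, -0.81]] lean 35.93913288543821 az -4.731858928566634
tool delta [12.26411831  0.75695286  4.91917937]
```

View pics/w2.png

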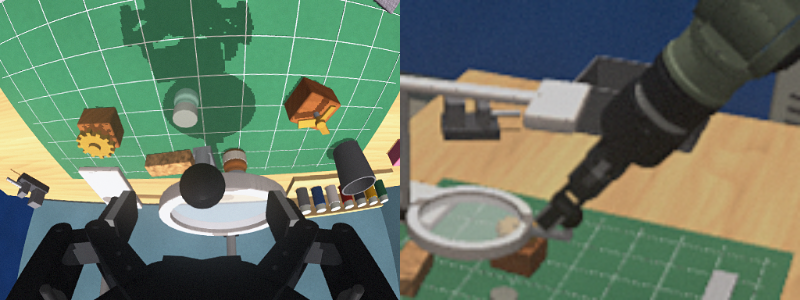

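The wrist view shows the ball at (203,188) between the open fingers, and the side view shows the gripper leaning clear of the lamp. I'll make the remaining small correction and then close.

Call:
{"fn": "jog_arm", "kwargs": {"motion": [{"xyz":[6,0.4,2.5],"yaw":0},{"xyz":[6,0.4,2.5],"yaw":0},{"xyz":[0,0,0],"yaw":0},{"xyz":[0,0,0],"yaw":0}]}}

```text
time_s: 10.65
eef_pos: [525.7, 9.1, 166.7]
eef_rot: [0.089, 2.515, -0.038]
force: [-0.2, -0.1, -0.2]
finger_gap: 1.002
gripper_force: 0.0
```

```bash
python3 -c "
from m import *
s,M=st()
g=tip(M,[517,9.5,183]); print('tool delta',M.T@(g-s['eef_pos']))
"
```

```text
t 10.65 q [-0.144  0.021 -1.019 -0.094  0.036 -0.062] p [525.7   9.1 166.7] gap 1.0023690157196115 gf 0.0 F [-0.2 -0.1 -0.2]
R [[-0.809, 0.073, 0.584], [0.055, 0.997, -0.048], [-0.585, -0.007, -0.811]] lean 35.837043849260446 az -4.71413622895988
tool delta [-2.45645556 -0.32756185  0.66450896]
```

Call:
{"fn": "jog_arm", "kwargs": {"motion": [{"xyz":[-2,0,1],"yaw":0},{"xyz":[0,0,0],"yaw":0},{"xyz":[0,0,0],"yaw":0},{"xyz":[0,0,0],"yaw":0},{"xyz":[0,0,0],"yaw":0},{"xyz":[0,0,0],"yaw":0},{"xyz":[0,0,0],"yaw":0},{"xyz":[0,0,0],"yaw":0},{"xyz":[0,0,0],"yaw":0}], "fingers": -1, "force": 50}}

```text
time_s: 11.4
eef_pos: [528.9, 8.7, 167.6]
eef_rot: [0.089, 2.514, -0.038]
force: [-2.9, -0.1, 4.2]
finger_gap: 0.295
gripper_force: 48.7
```

```bash
python3 -c "
from m import *
s,M=st()
# arc: joint-space path of the linkage -> knob waypoints in tool axes
S=np.array([894,-230]);
def E(T):
    d=T-S;h=np.sqrt(300**2-(d@d)/4);n=np.array([d[1],-d[0]])/np.linalg.norm(d);return S+d/2+h*n
def ang(T):
    e=E(T);return np.arctan2(*(e-S)[::-1]),np.arctan2(*(T-e)[::-1])%(2*np.pi)
a0=np.array(ang(np.array([620.5,25.])));a1=np.array(ang(np.array([599,155.5])));print(np.degrees([a0,a1]))
prev=None
for t in np.linspace(0,1,6):
    a=a0+t*(a1-a0);k=S+300*np.array([np.cos(a[0]),np.sin(a[0])])+405*np.array([np.cos(a[1]),np.sin(a[1])])
    if prev is not None: print(np.round(k,1),'tool step',np.round(M.T@np.r_[k-prev,0],1))
    prev=k
"
```

```text
t 11.4 q [-0.144  0.025 -1.013 -0.093  0.036 -0.061] p [528.9   8.7 167.6] gap 0.2950270021456355 gf 48.71304988861084 F [-2.9 -0.1  4.2]
R [[-0.808, 0.073, 0.584], [0.055, 0.997, -0.048], [-0.586, -0.007, -0.81]] lean 35.90351409914107 az -4.73737508656832
[[ 85.55680825 188.45280121]
 [ 91.42670034 163.42262008]]
[506.8  45.2] tool step [ 9.9 34.8 -7.5]
[500.1  80.8] tool step [ 7.4 35.1 -5.7]
[496.5 116.3] tool step [ 4.9 35.1 -3.8]
[495.9 151.2] tool step [ 2.4 34.8 -2. ]
[498.4 185.5] tool step [-0.1 34.3 -0.2]
```

Call:
{"fn": "jog_arm", "kwargs": {"motion": [{"xyz":[3.3,11.6,-2.5],"yaw":0},{"xyz":[3.3,11.6,-2.5],"yaw":0},{"xyz":[3.3,11.6,-2.5],"yaw":0},{"xyz":[2.5,11.7,-1.9],"yaw":0},{"xyz":[2.5,11.7,-1.9],"yaw":0},{"xyz":[2.5,11.7,-1.9],"yaw":0},{"xyz":[1.6,11.7,-1.3],"yaw":0},{"xyz":[1.6,11.7,-1.3],"yaw":0},{"xyz":[1.6,11.7,-1.3],"yaw":0},{"xyz":[0.8,11.6,-0.7],"yaw":0},{"xyz":[0.8,11.6,-0.7],"yaw":0},{"xyz":[0.8,11.6,-0.7],"yaw":0}]}}

```text
time_s: 12.4
eef_pos: [508.7, 149.6, 167.8]
eef_rot: [0.092, 2.513, -0.043]
force: [5.7, -3.6, -3.9]
finger_gap: 0.297
gripper_force: 49.4
```

```bash
cat >> m.py <<'E'
def ringfit(n,g):
    im=bot.get_image(n);P=pts(im).reshape(-1,3);C=im["pixels"].reshape(-1,3).astype(int);x,y,z=P.T
    from scipy.optimize import least_squares
    r=P[(z>162)&(z<170)&(C.min(1)>130)&(np.hypot(x-g[0],y-g[1])<85)]
    f=least_squares(lambda p:np.hypot(r[:,0]-p[0],r[:,1]-p[1])-p[2],[*g,61],loss="soft_l1",f_scale=3)
    print(n,"ring",f.x,len(r)); return im,f.x
E
python3 -c "
from m import *
s,M=st()
k=s['eef_pos']-19*M[:,2]; print('ball?',k)
print('to goal, tool',M.T@(np.array([498.4,185.5,183])-k))
for n in('scene','side'): im,_=ringfit(n,[603,125])
cv2.imwrite('pics/s2.png',im['pixels'][80:340,120:460])
"
```

```text
t 12.4 q [ 0.263  0.06  -0.968 -0.055 -0.204  0.273] p [508.7 149.6 167.8] gap 0.29655480529013256 gf 49.35897946357727 F [ 5.7 -3.6 -3.9]
R [[-0.807, 0.076, 0.585], [0.056, 0.997, -0.052], [-0.587, -0.009, -0.809]] lean 35.963084761506295 az -5.089422078874468
ball? [497.59176567 150.63588837 183.14468932]
to goal, tool [ 1.39038684 34.82446271 -1.22640893]
scene ring [603.99627162 130.3348283   58.59164123] 324
side ring [604.16171505 131.96492546  60.12468444] 431
```

View pics/s2.png

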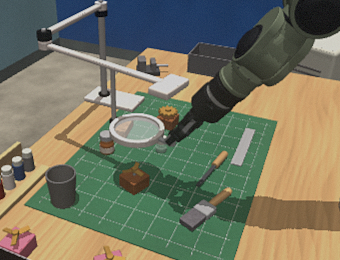

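The grip is holding: the picture shows the lens at (137,128) with the lamp clear of the gripper. I'll make the last step now.

Call:
{"fn": "jog_arm", "kwargs": {"motion": [{"xyz":[0.3,11.5,-0.3],"yaw":0},{"xyz":[0.3,11.5,-0.3],"yaw":0},{"xyz":[0.3,11,-0.3],"yaw":0},{"xyz":[0,0,0],"yaw":0},{"xyz":[0,0,0],"yaw":0},{"xyz":[0,0,0],"yaw":0}]}}

```text
time_s: 13.0
eef_pos: [509.2, 184.5, 167.6]
eef_rot: [0.088, 2.514, -0.037]
force: [2.7, -0.6, 0.2]
finger_gap: 0.296
gripper_force: 49.6
```

```bash
python3 -c "
from m import *
s,M=st()
print('ball?',s['eef_pos']-19*M[:,2])
for n in('scene','side'): ringfit(n,[599,155])
"
```

```text
t 13.0 q [ 0.348  0.091 -0.928 -0.03  -0.246  0.344] p [509.2 184.5 167.6] gap 0.29634497906535967 gf 49.58890914916992 F [ 2.7 -0.6  0.2]
R [[-0.808, 0.072, 0.584], [0.055, 0.997, -0.047], [-0.586, -0.006, -0.81]] lean 35.881535622910384 az -4.637256135043601
ball? [498.10938791 185.36024236 182.98634351]
scene ring [602.21817486 154.68111787  59.87049871] 343
side ring [603.54894641 156.54759054  60.20770246] 461
```

Call:
{"fn": "jog_arm", "kwargs": {"motion": [{"xyz":[0,0,0],"yaw":0},{"xyz":[0,0,0],"yaw":0},{"xyz":[0,0,0],"yaw":0},{"xyz":[0,0,0],"yaw":0},{"xyz":[0,0,0],"yaw":0},{"xyz":[0,0,0],"yaw":0},{"xyz":[0,0,0],"yaw":0},{"xyz":[0,0,0],"yaw":0}], "fingers": 1}}

```text
time_s: 13.77
eef_pos: [509.1, 184.5, 167.5]
eef_rot: [0.089, 2.514, -0.038]
force: [0.3, -0.5, -0.3]
finger_gap: 0.998
gripper_force: 0.0
```

Call:
{"fn": "jog_arm", "kwargs": {"motion": [{"xyz":[0,0,-8],"yaw":0},{"xyz":[0,0,-15],"yaw":0},{"xyz":[0,0,-20],"yaw":0},{"xyz":[0,0,-20],"yaw":0},{"xyz":[0,0,-20],"yaw":0},{"xyz":[0,0,-20],"yaw":0},{"xyz":[0,0,-10],"yaw":0},{"xyz":[0,0,0],"yaw":0},{"xyz":[0,0,0],"yaw":0},{"xyz":[0,0,0],"yaw":0}]}}

```text
time_s: 14.6
eef_pos: [443.0, 189.8, 258.7]
eef_rot: [0.089, 2.514, -0.038]
force: [1.0, 0.5, -0.5]
finger_gap: 0.998
gripper_force: 0.0
```

```bash
python3 -c "
from m import *
s,M=st()
for n in('scene','side'): im,_=ringfit(n,[599,155])
cv2.imwrite('pics/s3.png',im['pixels'][80:340,120:460])
"
```

```text
t 14.6 q [ 0.435 -0.164 -0.87   0.304 -0.294  0.42 ] p [443.  189.8 258.7] gap 0.9983911085079247 gf 0.0 F [ 1.   0.5 -0.5]
R [[-0.809, 0.073, 0.584], [0.055, 0.997, -0.048], [-0.586, -0.007, -0.81]] lean 35.86420860139762 az -4.725195582331678
scene ring [602.34309289 155.2487811   59.69474279] 327
side ring [603.20652351 156.38771867  60.27205521] 457
```

View pics/s3.png

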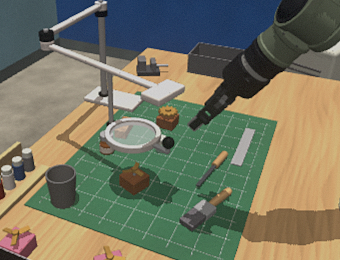

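The lens stands at about (603,156), roughly 4 mm from the hub. The picture shows the gripper clear of it and the blocks undisturbed.

```bash
python3 -c "
from m import *
print(bot.job_done())"
```

```text
the job is handed in; nothing more can be done
None
```

The job is handed in, with no verdict returned: by my camera fits the lens stands about 4 mm from the propeller hub (limit 20 mm), moved only by its ball knob, and the gripper was clear at 14.6 s of the 34 s allowed.

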